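# Fit the window glass of a hive cover board

### The job

Drop the round sight glass flat into its cell on the small wooden cover board and let go of it, then set the hexagon retaining ring over it with its two pins down in the two open gaps of the cell, and turn the ring clockwise until it is just snug, so that it holds the glass firmly against the rubber without straining it. Feel for that point, since no two gaskets sit at the same height. The glass cracks if it is forced or dropped, and the other things on the table stay where they are.

Things in the scene. Friction and masses are not known exactly. Their poses are not given: they have to be found in the camera images.
- port: Wooden cover board 150 x 150 x 18 mm, fixed on the table, a round steel window cell on top in its middle. Origin: centre of the board's underside (table level) on the cell's axis, z up. All heights here and below are above it. Cell base plate: radius 48, top 20 mm. Two ramps overhang on the +x and -x sides, gaps lie on the +y and -y sides.
- seat (a point): On the cell's axis, 25.6 mm up: top of the soft rubber lip (annulus, radius 17-21) that carries the loose glass and ring. The lip gives way at 2.4 to 3 N; then the glass meets the firm gasket round it (radius 21.5-26), 0.3 to 3.7 mm lower, different on every board, which yields 1 mm per 16 N. Locating rim round both: inner radius 26.5, outer 30, top 29 mm. Axes as the board's.
- gap (a point): Centre of the +y gap, radius 36, 29 mm up (the other is opposite). Gaps are open from above, about 65 degrees wide, with room for a finger beside the glass and for a ring pin.
- ramp (a point): A point on top of the +x ramp, radius 39, 45 mm up. Ramps: radius 32.5 to 46, tops 37 to 48 mm. Measured clockwise (from above) from a gap's centre, a ramp begins at 33 degrees; its underside is 43 mm up there, 40.3 mm at 45 degrees, then falls 0.1 mm per degree; a solid end stop stands at 125 degrees.
- glass: Round sight glass, greenish clear, diameter 50, 12 mm thick, edges bevelled 1.5 mm, about 55 g, flat on the table. Origin: centre of its underside. In the cell it rests on the lip, 25.6 mm up, and its upper 8 mm stand above the rim, so hold it by its upper 6 mm. Pressed down with under 5 N in all it is loose, 10 to 12 N is snug, over 20 N strained, above 32 N it cracks.
- ring: Aluminium retaining ring, about 110 g, right way up on the table. Origin: centre of its underside, z up. Skirt 0-3 mm, inner radius 27, outer 30, slips over the glass; a face 3 mm above the origin presses the glass: resting on the seated glass its origin is 34.6 mm up. Flange to 9 mm, hexagon collar above. Turning clockwise from above tightens; friction keeps it where it is left.
- hex (a point): On the ring's axis, 25 mm above its origin: height to grip the hexagon collar, which reaches from 9 to 32 mm above the origin, 44 mm across flats, bore 34. Flats face the ring's +y and -y and 60 degrees to either side. On the cell, fingertips 17 mm or more above the ring's origin clear the ramps.
- pin (a point): Middle of the ring's +y pin, radius 34. Two round pins, 6 mm thick, axis 3 mm above the ring's origin, reach along +y and -y to radius 39.5. Under the ramps they draw ring and fingers down 0.1 mm per degree. If the ring is first pushed down on the firm gasket and turned at that height, the push drops as the ramps take over, 45 to 90 degrees from the gap; then each degree adds 1.6 N.
- block: Bystander: dull orange sanding block 100 x 65 x 28. Origin: centre of underside.
- spacer: Bystander: bent tin frame spacer 85 mm long, 18 high. Origin: centre of underside.
- mallet: Bystander: mallet, steel head 55 x 100 x 50 on a hickory handle along x. Origin: below the handle's middle, table level.
- collar: Bystander: flat plain steel collar, outer radius 26, bore radius 18, 6 mm high, without pins. Origin: centre of underside.
- nail_jar: Bystander: glass jar of radius 32, 85 high. Origin: centre of underside.

How it is judged:
On the way, in this order (a step that is already met when the one before it is completed fails the run):
1. the glass lies flat in the cell on the gasket and the fingers have let it go (horizontal distance between glass and seat below 0.003 m and z of glass in the frame of port below 0.0265 m and angle between glass's own z axis and vertical below 0.06 rad and contact force between the fingers and glass below 0.1 N), for 0.2 s.
2. the ring sits level over the glass, down on it (horizontal distance between glass and seat below 0.003 m and horizontal distance between ring and seat below 0.0045 m and z of ring in the frame of port below 0.036 m and angle between ring's own z axis and vertical below 0.08 rad), for 0.1 s.
At the end, for the whole second after the job is handed in: Glass flat in the cell (3 mm off axis at most, underside below 26.5 mm, tilt under 0.06 rad); ring level over it (4.5 mm off axis at most, origin below 35 mm, tilt under 0.06 rad), its pins under the ramps; glass on gasket with 5 to 20 N; both at rest (horizontal distance between glass and seat below 0.003 m and z of glass in the frame of port below 0.0265 m and angle between each of glass, ring's own z axis and vertical below 0.06 rad and horizontal distance between ring and seat below 0.0045 m and z of ring in the frame of port below 0.035 m and contact force between glass and port between 5 and 20 N and linear speed of each of ring, glass below 0.01 m/s); the robot touches nothing.
It fails at once if the glass bears on the cell and its gasket with more than 32 N (pressed, dropped or overtightened: cracked) (contact force between glass and port above 32 N).
It fails at once if a bystander is moved by more than 20 mm (distance of any of block, spacer, mallet, collar, nail_jar from where it was at the start of the episode above 0.02 m).
It also fails if it takes over 72 s, if anything falls off the work surface, if the arm or the gripper's body presses on something with over 40 N, if the wrist force passes 120 N, or if a joint passes its speed limit or range.

### The arm

A 6-joint arm with a two-finger parallel gripper is mounted at the origin on the work surface. World frame = base frame: x ahead of the robot, y to its left, z up, the work surface at z = 0. Lengths are in m, angles in rad, forces in N, time in s.
With the tool pointing down it reaches from about 0.4 to 0.825 m from the base axis. Payload 7 kg.
Tool frame: the origin (TCP) lies midway between the tips of the shut fingers; the grasp point (between the pads) lies 19 mm behind it (tcp_to_grasp is the distance from the TCP to the grasp point, in m); z points along the fingers, y is the direction in which the jaws open and shut (so a half turn about z gives the same grasp; the last joint's range is limited). The gripper opens to 88 mm and grips with 3 to 60 N. Pads are 19 mm wide; open, the fingers measure 130 mm over their backs; the gripper's body (78 mm by 193 mm) begins 47 mm behind the grasp point.
Start: joints at [-1.047, 0.359, 0.012, 0, -1.224, -0.288], TCP at [0.158, -0.656, 0.227] pointing down, gripper open.
Joint ranges: [-3.07, 3.07], [-1.43, 2.12], [-1.02, 1.25], [-3.03, 1.67], [-3.05, -0], [-3.03, 3.03]. Speed limits (rad/s): [2.39, 2.39, 3.01, 3.14, 3.14, 3.14].

### API

Orientations are given as a 3x3 rotation matrix whose columns are the frame's x, y, z axes.
In Python, from rig import read_state, capture, camera_params, hand_in, tcp_to_grasp gives the robot as it stands. The module is installed in compiled form; this text tells all that it offers.
- The arm moves only by the tool apply_moves, never from a script. Its argument "rows" is a list of rows, each a list of 4 numbers: the shift along the tool's x, y, z in cm, then the turn about the tool's z in rad. In form: [[tx, ty, tz, roll], ...]. A call has 1 to 20 rows; each row is the pose to reach, as a shift and turn from the pose commanded when the call began, along the tool's axes at that moment; what a row does not reach only later rows make up. A row lasts 1/10 s, in which the tool goes at most 50 mm and 8.59 degrees, less where a joint would pass 70% of its speed; a pose out of reach is approached as far as the arm can. A call with a gripper value outside its range is refused whole. "grip" is the gripper command: -1 is shut, 1 is fully open, values between are in proportion, set as the call begins (left out, the last holds). The fingers move at their own pace and stop on an object; the grip force is fixed at half the most. Time passes only in rows, so rows that repeat a pose let the fingers close. It gives the time, the measured TCP pose, the force and the opening at its end, in the units of the state.
- read_state(): the state, without advancing time (a new reading comes with each control period).
- capture(name): name is "scene" or "top" or "wrist"; returns (picture, depth): 420x560x3 uint8, red, green, blue; 420x560 float32, m along the optical axis (not along the pixel's ray), 0 where there is no reading.
- camera_params(name): a dict with "vfov" (degrees; the focal length in pixels is half the picture's height over the tangent of half this angle, whatever the lens; pixels are square), "cx", "cy" (the principal point, pixels), "k1" (the pictures are not rectified: a ray, as slopes to the right and down, at radius r is drawn at 1 + k1 r^2 times it, then the intrinsics apply), "T" (4x4, takes a point from camera to world coordinates). Camera axes: x right, y up, looking along -z (the intrinsics and any distortion apply to the point x, -y, -z); pixel columns grow to the right and rows downward; lengths in m; the calibration is good to about 2 mm. A picture is of the moment at which its call begins: read the wrist's pose just before it. camera_params takes no time and is no camera call; for the wrist camera it gives the pose at the moment of the call.
- hand_in(): hands the job in, once; it reports no verdict.
The state is a dict: "time_s": time; "joint_positions": joint angles; "qvel": joint speeds; "tau": joint torques, N m; "eef_pos": TCP position; "tcp_rot": TCP orientation; "ft_force": force on the tool from outside, world axes, zero at the start; "wrist_torque": the same for the moment, N m; "grip_width": finger opening in m.
Only numpy, scipy, OpenCV 4.12 (cv2) and the standard library are available. Lean on these libraries where they do the work, as an engineer would, in place of code of your own. Each camera call takes 0.05 s, during which the arm holds its last target. There are 200 camera calls.

## Working session

There is one attempt and no reset: what is moved stays moved. The work goes in short steps, Python scripts to look and compute and a tool call to move; the robot and the scene stay as the last step left them, time stands still between calls to the robot, and variables do not carry over. Pictures are saved under pics/ and viewed, about 8 in all and at most 12, crops included, and the job is handed in when it is done.

Besides the shell and the picture viewer there is one more tool, called after "Request:" as name(argument=value, ...) on one line, values as JSON. apply_moves: Moves the arm, as the interface text tells. Its arguments: {"type":"object","properties":{"rows":{"type":"array"},"grip":{"type":"number"}},"required":["rows"]}

```bash
mkdir -p pics; cat > h.py <<'E'
import numpy as np, cv2
from rig import *
def save(n,img): cv2.imwrite('pics/'+n+'.png',cv2.cvtColor(img,cv2.COLOR_RGB2BGR))
def rays(p,uv):
    uv=np.atleast_2d(np.asarray(uv,float)); f=210/np.tan(np.radians(p['vfov'])/2)
    d=(uv-[p['cx'],p['cy']])/f; s=d.copy()
    for _ in range(30): s=d/(1+p['k1']*(s**2).sum(1,keepdims=True))
    return np.c_[s[:,0],-s[:,1],-np.ones(len(s))]
def onplane(p,uv,z):
    r=rays(p,uv)@p['T'][:3,:3].T; o=p['T'][:3,3]
    return o+r*((z-o[2])/r[:,2])[:,None]
def cloud(p,D):
    v,u=np.mgrid[:420,:560]; r=rays(p,np.c_[u.ravel(),v.ravel()])*D.ravel()[:,None]
    return (r@p['T'][:3,:3].T+p['T'][:3,3]).reshape(420,560,3)
E
python3 - <<'E'
from h import *
s=read_state();print(s,tcp_to_grasp)
for n in('scene','top','wrist'):
    p=camera_params(n);a,d=capture(n);np.savez(n+'0',a=a,d=d);print(n,p)
    save(n+'0',a)
E
```

```text
{'time_s': 0.0, 'joint_positions': array([-1.04689598e+00,  3.59388343e-01,  1.10641537e-02, -3.36930713e-04,
       -1.22408651e+00, -2.88146410e-01]), 'qvel': array([ 0.00037627, -0.00095144, -0.00077366,  0.00020694, -0.00185391,
       -0.00054107]), 'tau': array([-6.14140981e-05, -5.82718313e+01,  2.93056995e+01,  6.99693963e+00,
        6.89837529e-03, -1.31207166e-04]), 'eef_pos': array([ 0.15755307, -0.65586024,  0.22562642]), 'tcp_rot': array([[-9.72365270e-01, -2.33464123e-01, -5.33216278e-04],
       [-2.33464680e-01,  9.72364037e-01,  1.55634782e-03],
       [ 1.55128954e-04,  1.63782573e-03, -9.99998647e-01]]), 'ft_force': array([-0.11486067,  0.02872647, -0.03422394]), 'wrist_torque': array([ 0.0047164 , -0.00681538,  0.02135397]), 'grip_width': 0.08750536346286455} 0.0188
scene {'vfov': 57.95409516991119, 'cx': 281.1405495044537, 'cy': 213.86671084287332, 'k1': -0.05275308230546422, 'T': array([[-0.85268448, -0.40432231,  0.33083629,  0.76816362],
       [ 0.52241294, -0.66442195,  0.53444194,  0.38443649],
       [ 0.00372809,  0.62854351,  0.77776549,  0.69554412],
       [ 0.        ,  0.        ,  0.        ,  1.        ]])}
top {'vfov': 43.627328462209725, 'cx': 277.8115839326437, 'cy': 217.0096876390153, 'k1': -0.06963463893702253, 'T': array([[-0.01586989,  0.99150301, -0.12911205,  0.36331411],
       [-0.99986678, -0.01524397,  0.00583473, -0.06090852],
       [ 0.00381697,  0.12918745,  0.99161285,  1.33948818],
       [ 0.        ,  0.        ,  0.        ,  1.        ]])}
wrist {'vfov': 63.12721862091531, 'cx': 276.71170901620667, 'cy': 213.9994437877486, 'k1': -0.05596459637056521, 'T': array([[-0.23395172, -0.92643527, -0.29493097,  0.07653987],
       [ 0.97224654, -0.22236475, -0.07273637, -0.67567058],
       [ 0.00180328, -0.30376242,  0.95274611,  0.38278874],
       [ 0.        ,  0.        ,  0.        ,  1.        ]])}
```

View pics/top0.png

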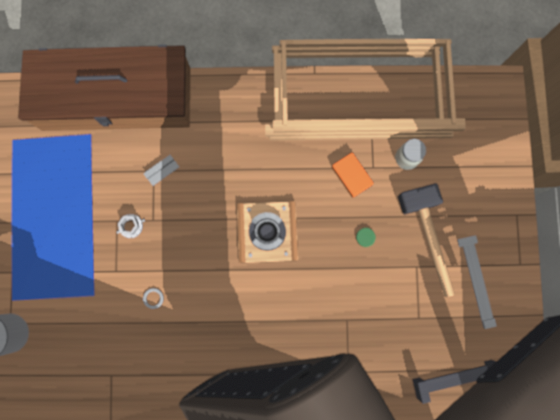

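View pics/scene0.png

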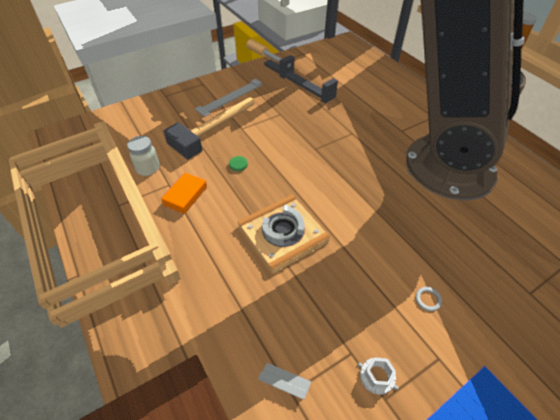

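Top view: board/cell at (267,232), glass (green) at (366,237), ring with pins at (130,226), plain collar at (153,298), spacer (160,170), block (352,174), jar (411,153), mallet (430,230). The scene view agrees.

```bash
python3 - <<'E'
from h import *
p=camera_params('top');z=np.load('top0.npz');a,d=z['a'],z['d']
hsv=cv2.cvtColor(a,cv2.COLOR_RGB2HSV)
m=cv2.inRange(hsv,(50,90,30),(85,255,255)); m[:,:330]=0;m[:,400:]=0
v,u=np.nonzero(m);c=[u.mean(),v.mean()];print('glass',c,len(u),onplane(p,c,.010))
P=cloud(p,d)
for n,uv,h in(('cell',(267,232),.04),('ring',(130,226),.02),('collar',(153,298),.006)):
    print(n,onplane(p,uv,h)); 
q=P[200:265,235:300].reshape(-1,3);
k=q[(q[:,2]>.033)&(q[:,2]<.055)];print('ramps',len(k),k.mean(0),k.min(0),k.max(0))
k=q[(q[:,2]>.012)&(q[:,2]<.06)];print('board',k.min(0),k.max(0))
q=P[205:250,105:155].reshape(-1,3);k=q[q[:,2]>.024];print('ringtop',len(k),k.mean(0),k.min(0),k.max(0))
# scene glass
p=camera_params('scene');a=np.load('scene0.npz')['a'];hsv=cv2.cvtColor(a,cv2.COLOR_RGB2HSV)
m=cv2.inRange(hsv,(50,90,30),(85,255,255)); m[:140]=0;m[180:]=0
v,u=np.nonzero(m);c=[u.mean(),v.mean()];print('glass',c,len(u),onplane(p,c,.007))
E
```

```text
glass [np.float64(365.39170506912444), np.float64(236.69124423963135)] 217 [[ 0.48238511 -0.29121151  0.01      ]]
cell [[ 0.49531317 -0.04105665  0.04      ]]
ring [[0.51784964 0.30738423 0.02      ]]
collar [[0.33563986 0.24954042 0.006     ]]
ramps 331 [ 0.49985481 -0.04024419  0.03982786] [ 0.45268177 -0.07643907  0.03313951] [ 0.54364762 -0.00161056  0.05021209]
board [ 0.42484949 -0.11605053  0.01202281] [0.57455901 0.03550884 0.05021209]
ringtop 130 [0.50632857 0.28012635 0.1407961 ] [ 0.36331411 -0.06090852  0.02408888] [0.5428061  0.33506524 1.33948818]
glass [np.float64(237.82741116751268), np.float64(163.28426395939087)] 197 [[ 0.48320595 -0.29296698  0.007     ]]
```

Request:
apply_moves(rows=[[-4,2.8,0,0.05],[-8,5.6,0,0.1],[-12,8.4,0,0.15],[-16,11.2,0,0.2],[-20,14,0,0.236],[-24,16.8,0,0.236],[-28,19.6,0,0.236],[-32,22.4,0,0.236],[-36,25.2,0,0.236],[-40,27.8,0,0.236],[-40,27.8,2,0.236],[-40,27.8,2,0.236],[-40,27.8,2,0.236],[-40,27.8,2,0.236]], grip=1)

```text
time_s: 1.55
eef_pos: [0.4813, -0.2934, 0.2073]
tcp_rot: [[-1.0, 0.001, 0.0], [0.001, 1.0, -0.0], [-0.0, -0.0, -1.0]]
ft_force: [0.6, 0.2, -0.4]
grip_width: 0.0874
```

```bash
python3 - <<'E'
from h import *
s=read_state();print(s['eef_pos'],s['tcp_rot'],s['joint_positions'],s['time_s'])
p=camera_params('wrist');a,d=capture('wrist');save('w1',a)
hsv=cv2.cvtColor(a,cv2.COLOR_RGB2HSV);m=cv2.inRange(hsv,(50,90,20),(85,255,255))
cs,_=cv2.findContours(m,0,2)
for c in cs:
    if cv2.contourArea(c)>500:
        e=cv2.fitEllipse(c);print(e,cv2.contourArea(c))
        for z in(0.,.006,.012): 
            q=onplane(p,c[:,0,:],z);print(z,q.min(0),q.max(0),(q.min(0)+q.max(0))/2)
E
```

```text
[ 0.48131919 -0.29338659  0.20727285] [[-9.99999085e-01  1.28590391e-03  4.19102122e-04]
 [ 1.28573532e-03  9.99999093e-01 -4.02298209e-04]
 [-4.19619058e-04 -4.01758987e-04 -9.99999831e-01]] [-1.99995217e-01  1.90048563e-01 -2.66343197e-01  3.46565063e-04
 -1.11391392e+00 -1.37223974e+00] 1.55
((277.31915283203125, 186.09268188476562), (44.375091552734375, 44.441627502441406), 152.54733276367188) 1541.5
0.0 [ 0.45807116 -0.31730401  0.        ] [ 0.50723602 -0.26909435  0.        ] [ 0.48265359 -0.29319918  0.        ]
0.006 [ 0.45708001 -0.31691127  0.006     ] [ 0.50543512 -0.26949563  0.006     ] [ 0.48125756 -0.29320345  0.006     ]
0.012 [ 0.45608886 -0.31651853  0.012     ] [ 0.50363422 -0.2698969   0.012     ] [ 0.47986154 -0.29320771  0.012     ]
```

View pics/w1.png

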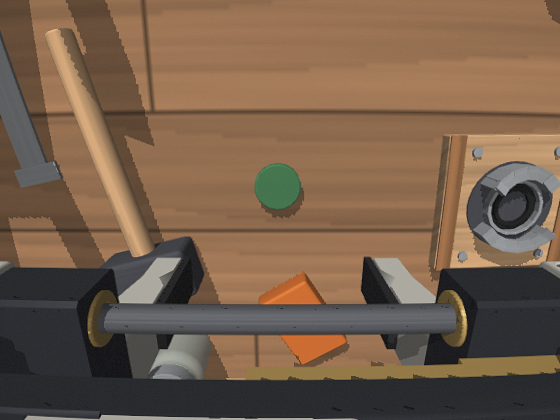

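Glass at (277,186) px → (0.481,-0.293), right under the TCP; cell at the right (513,205), mallet and block well clear. Descend and grip.

Request:
apply_moves(rows=[[0,0,4,0],[0,0,8,0],[0,0,12,0],[0,0,15,0],[0,0,17.5,0],[0,0,19,0],[0,0,20,0],[0,0,20.05,0],[0,0,20.05,0]])

```text
time_s: 2.5
eef_pos: [0.482, -0.2931, 0.0068]
tcp_rot: [[-1.0, 0.001, 0.001], [0.001, 1.0, -0.0], [-0.001, -0.0, -1.0]]
ft_force: [0.4, 0.0, 0.2]
grip_width: 0.0879
```

Request:
apply_moves(rows=[[0,0,0,0],[0,0,0,0],[0,0,0,0],[0,0,0,0],[0,0,0,0],[0,0,0,0]], grip=-1)

```text
time_s: 3.1
eef_pos: [0.4817, -0.2925, 0.0062]
tcp_rot: [[-1.0, 0.0, 0.0], [0.0, 1.0, -0.0], [-0.0, -0.0, -1.0]]
ft_force: [-0.6, 1.5, 2.3]
grip_width: 0.0482
```

Request:
apply_moves(rows=[[0,0,-1,0],[0,0,-3,0],[0,1,-7,0],[0,4,-11,0],[0,8,-15,0],[0,11,-18,0],[0,13,-18,0],[0,13,-18,0],[0,13,-18,0],[0,13,-18,0]])

```text
time_s: 4.1
eef_pos: [0.4813, -0.163, 0.1858]
tcp_rot: [[-1.0, 0.0, -0.001], [0.0, 1.0, -0.0], [0.001, -0.0, -1.0]]
ft_force: [0.3, -0.1, -0.2]
grip_width: 0.0482
```

```bash
python3 - <<'E'
from h import *
s=read_state();print(s['eef_pos'],s['ft_force'],s['grip_width'],s['joint_positions'])
p=camera_params('wrist');a,d=capture('wrist');save('w2',a);np.savez('w2',a=a,d=d)
P=cloud(p,d)
R=s['tcp_rot'];print((P[200,277]-s['eef_pos'])@R)
q=P.reshape(-1,3)
k=q[(q[:,2]>.034)&(q[:,2]<.052)&(abs(q[:,1]+.04)<.08)&(abs(q[:,0]-.5)<.08)];print(len(k),k.min(0),k.max(0),np.median(k,0))
E
```

```text
[ 0.48129764 -0.16299634  0.1858041 ] [ 0.27250296 -0.14800311 -0.16891905] 0.04816791497957341 [ 6.05217672e-02  1.16290128e-01 -4.09044093e-01  2.78454588e-05
 -1.04634590e+00 -1.63182781e+00]
[-0.01091094  0.00022196  0.18657847]
2542 [ 0.45164492 -0.08005873  0.03402385] [ 0.54409785 -0.00299249  0.04821772] [ 0.47563092 -0.04265606  0.03976804]
```

View pics/w2.png

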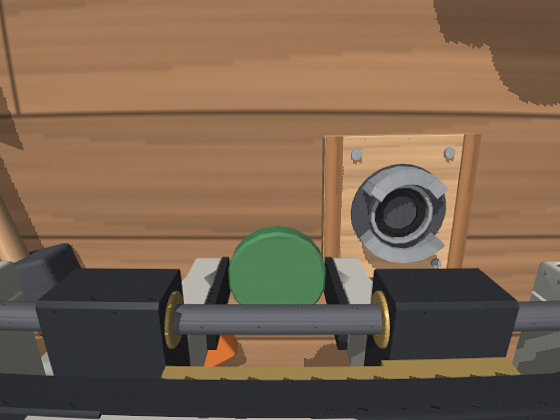

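```bash
cat > port.py <<'E'
from h import *
from scipy.optimize import least_squares
def circ(pts,r):
    f=lambda c:np.hypot(pts[:,0]-c[0],pts[:,1]-c[1])-r
    s=least_squares(f,pts[:,:2].mean(0),loss='soft_l1',f_scale=.0005);return s.x,np.sqrt(np.mean(s.fun**2))
def port(p,a,d,c=(.498,-.0405)):
    c=np.array(c); q=cloud(p,d).reshape(-1,3); q=q[np.hypot(*(q[:,:2]-c).T)<.1]
    b=q[(q[:,2]>.015)&(q[:,2]<.0195)];print('board',len(b),'z',np.median(b[:,2]))
    for _ in range(3):
        w=q[:,:2]-c;r=np.hypot(*w.T);t=np.degrees(np.arctan2(w[:,1],w[:,0]))
        k=(q[:,2]>.036)&(q[:,2]<.052)&(r<.055)
        e=[];tb=np.floor(t/4)
        for i in np.unique(tb[k]):
            j=np.flatnonzero(k&(tb==i)); 
            if len(j)>5: e.append(q[j[np.argsort(r[j])[-2]]])
        e=np.array(e); c,res=circ(e,.046)
    print('outer',c,'res',res,len(e))
    w=q[:,:2]-c;r=np.hypot(*w.T)
    rim=q[(q[:,2]>.0275)&(q[:,2]<.0305)&(r>.025)&(r<.032)];print('rim',len(rim),circ(rim,.02825))
    k=(q[:,2]>.036)&(r>.033)&(r<.0455);h=np.histogram(np.degrees(np.arctan2(w[k,1],w[k,0])),np.arange(-180,181,5))[0]
    print('angles',h)
    box=cv2.minAreaRect((q[(q[:,2]>.014)&(q[:,2]<.022)][:,:2]*1000).astype(np.float32));print('board box',box)
    return c
if __name__=='__main__':
    z=np.load('w2.npz');p=camera_params('wrist');port(p,z['a'],z['d'])
    a,d=z['a'],z['d'];s=read_state()
    hsv=cv2.cvtColor(a,cv2.COLOR_RGB2HSV);m=cv2.inRange(hsv,(50,80,20),(85,255,255));m[310:]=0
    v,u=np.nonzero(m);P=cloud(p,d)[m>0];R=s['tcp_rot'];L=(P-s['eef_pos'])@R
    print('glass local',L.min(0),L.max(0),np.median(L,0))
    cnt=max(cv2.findContours(m,0,1)[0],key=cv2.contourArea)[:,0,:];cnt=cnt[(cnt[:,1]<298)]
    # silhouette upper arc = top face's far(bevelled) edge on plane; try
    for h in(.0045,.006):
        o=s['eef_pos'][2]+h;Q=(onplane(p,cnt,o)-s['eef_pos'])@R
        Q=Q[Q[:,0]>.002];print(h,circ(Q,.025 if h<.005 else .0235),circ(Q,.025))
    top=L[abs(L[:,2]+.006)<.002];print('top z',np.median(top[:,2]),top.max(0),top.min(0))
E
python3 port.py
```

```text
board 13241 z 0.017503674712918527
outer [ 0.49804224 -0.0417844 ] res 0.001222697415681656 59
rim 321 (array([ 0.49806474, -0.0418485 ]), np.float64(0.001089873698615652))
angles [48 49 52 44 48 48 54 56 57 52 60 43 43 65  0  0  0  0  0  0  0  0  0  0
  9 42 43 37 41 34 34 43 44 44 46 45 43 45 47 40 47 48 44 45 44 43 43 31
  0  0  0  0  0  0  0  0  0  0  0  0 10 45 46 48 47 50 35 49 43 48 47 48]
board box ((497.4765930175781, -41.90703582763672), (149.23663330078125, 150.290771484375), 1.476145625114441)
glass local [-0.01392172 -0.02463316 -0.15704572] [0.08339466 0.02419967 0.00520556] [ 6.31241313e-03 -2.32961777e-05 -4.56472278e-03]
0.0045 (array([ 0.00300926, -0.00014871]), np.float64(0.0007543079534269776)) (array([ 0.00300926, -0.00014871]), np.float64(0.0007543079534269776))
0.006 (array([ 0.00527858, -0.00018991]), np.float64(0.00037344929058170267)) (array([ 0.00351393, -0.00013852]), np.float64(0.0008484237759464349))
top z -0.004739520870269015 [ 0.02570239  0.02391003 -0.00400026] [-0.01350729 -0.02451252 -0.00651262]
```

```bash
python3 - <<'E'
from port import *
z=np.load('w2.npz');p=camera_params('wrist');a=z['a'];s=read_state();R=s['tcp_rot']
hsv=cv2.cvtColor(a,cv2.COLOR_RGB2HSV);m=cv2.inRange(hsv,(45,60,15),(90,255,255));m[300:]=0
cnt=max(cv2.findContours(m,0,1)[0],key=cv2.contourArea)[:,0,:];cnt=cnt[cnt[:,1]<260]
print(cnt.min(0),cnt.max(0))
for h in(-.006,-.0045,-.003):
    Q=(onplane(p,cnt,s['eef_pos'][2]+h)-s['eef_pos'])@R
    print(h,circ(Q,.025),Q.max(0))
# local y of the cam check; TCP commanded
print(s['eef_pos'],p['T'][:3,3]-s['eef_pos'])
E
```

```text
[232 226] [322 259]
-0.006 (array([-0.0003512 , -0.00015006]), np.float64(0.00028296821974458953)) [0.02501465 0.02356652 0.00603011]
-0.0045 (array([ 0.00014636, -0.00015794]), np.float64(0.0003290056664136974)) [0.02555141 0.02334763 0.00453075]
-0.003 (array([ 0.00064715, -0.00016507]), np.float64(0.00037871114643583633)) [0.02608817 0.02312874 0.00303139]
[ 0.48130318 -0.16317196  0.18562693] [-8.32069288e-02 -1.45263256e-04  1.57145387e-01]
```

Request:
apply_moves(rows=[[-0.6,2,2,-0.01],[-1.2,4,4,-0.022],[-1.67,5,6,-0.022],[-1.67,5,6,-0.022],[-1.67,5,6,-0.022],[-1.67,5,6,-0.022]])

```text
time_s: 4.75
eef_pos: [0.4987, -0.1133, 0.1267]
tcp_rot: [[-1.0, -0.021, 0.0], [-0.021, 1.0, -0.0], [-0.0, -0.0, -1.0]]
ft_force: [0.0, 0.6, -0.9]
grip_width: 0.0483
```

```bash
python3 - <<'E'
from port import *
for n in('wrist','scene','top'):
    s=read_state();p=camera_params(n);a,d=capture(n);print(n,s['eef_pos']);port(p,a,d)
E
```

```text
wrist [ 0.49869291 -0.11331096  0.12667316]
board 16346 z 0.01771940842719008
outer [ 0.49790607 -0.0415712 ] res 0.0035049938533307035 54
rim 651 (array([ 0.49835862, -0.0417297 ]), np.float64(0.0011137941170055192))
angles [ 134  166  139   89  792 1075  702 1126 1553 1879 1904  614    1   66
 1017  251  155  119  122   93   46    0    0    0   15   68   52   45
   23   13    2    0    0    0   12   31   62   56   37   34   44   50
   58   64   68   66   63   56    0    0    0    0    0    0    0    0
    0    0    0    0   15   74   78   68   72   86   58   73   96  798
  150  159]
board box ((497.1426696777344, -41.653282165527344), (147.79563903808594, 149.94662475585938), 1.5940306186676025)
scene [ 0.49875012 -0.1132607   0.12684435]
board 1458 z 0.01835102363022717
outer [ 0.49892905 -0.04131518] res 0.0019301982547163905 44
rim 74 (array([ 0.49844487, -0.04209011]), np.float64(0.0012865091606727578))
angles [ 16  10   7   8   6  11   5  11  10   8 134 164  68  20  23  23  23  26
  21  30  37  19  29 120 338 373 117  34  29  47  52  60  32  32  23  33
  32  33  33  52  57  79  71  78  79  90  58  27   9   4   3   1   0   0
   0   0   0   0   0   0   0  10   9  12  23  32  28  39  17  16  13  13]
board box ((498.4510803222656, -41.98133087158203), (150.9528350830078, 151.5343475341797), 1.4305771589279175)
top [ 0.49875675 -0.11317957  0.12689929]
board 573 z 0.017301449077730124
outer [ 0.5012994  -0.04115767] res 0.0006916720204617915 7
rim 5 (array([ 0.49904486, -0.03931005]), np.float64(0.0005187371619591957))
angles [31 26 30 30 34 33 31 28 29 26 20 22 17 20 18 20 18 18 20 19 17 21 17 19
 16 10  6 11  8  4  3  1  0  0  0  0  0  0  0  0  0  0  0  2  0  3  4 10
 10 13 15 14 16 16 17 17 18 15 18 19 19 21 21 22 23 23 25 24 22 33 28 28]
board box ((452.66241455078125, -41.09961700439453), (54.99386978149414, 149.8277587890625), 1.878583312034607)
```

Request:
apply_moves(rows=[[0,2,0,0],[0,5,0,0],[-0.1,7,1,0],[-0.1,7.15,4,0],[-0.1,7.15,6.5,0],[-0.1,7.15,7.5,0],[-0.1,7.15,7.5,0],[-0.1,7.15,7.5,0],[-0.1,7.15,7.5,0]])

```text
time_s: 5.8
eef_pos: [0.4988, -0.0411, 0.0523]
tcp_rot: [[-1.0, -0.022, 0.002], [-0.022, 1.0, 0.0], [-0.002, 0.0, -1.0]]
ft_force: [-0.6, -0.7, -0.1]
grip_width: 0.0482
```

```bash
python3 - <<'E'
from h import *
s=read_state();print(s['eef_pos'],s['ft_force'])
a,d=capture('wrist');save('w3',a)
E
```

```text
[ 0.49880234 -0.04105353  0.05231591] [-0.61761291 -0.6538483  -0.10830597]
```

View pics/w3.png

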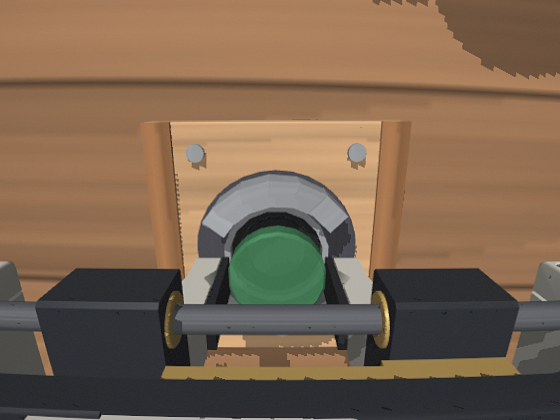

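Glass at (277,272) hangs centred between the ramp ends (199…355 → 277). Nudge and lower, feeling.

Request:
apply_moves(rows=[[0.05,-0.06,0.4,0],[0.05,-0.06,0.8,0],[0.05,-0.06,1.1,0],[0.05,-0.06,1.3,0],[0.05,-0.06,1.4,0],[0.05,-0.06,1.5,0],[0.05,-0.06,1.55,0],[0.05,-0.06,1.6,0],[0.05,-0.06,1.6,0]])

```text
time_s: 6.75
eef_pos: [0.4974, -0.0416, 0.0351]
tcp_rot: [[-1.0, -0.022, 0.0], [-0.022, 1.0, 0.0], [-0.0, 0.0, -1.0]]
ft_force: [0.9, -0.5, -0.4]
grip_width: 0.0483
```

Request:
apply_moves(rows=[[0,0,0.05,0],[0,0,0.1,0],[0,0,0.15,0],[0,0,0.2,0],[0,0,0.2,0]])

```text
time_s: 7.25
eef_pos: [0.4973, -0.0417, 0.033]
tcp_rot: [[-1.0, -0.022, -0.0], [-0.022, 1.0, -0.0], [0.0, -0.0, -1.0]]
ft_force: [0.7, -0.7, -0.3]
grip_width: 0.0485
```

Request:
apply_moves(rows=[[0,0,0.05,0],[0,0,0.1,0],[0,0,0.15,0],[0,0,0.15,0]])

```text
time_s: 7.65
eef_pos: [0.4974, -0.0416, 0.0316]
tcp_rot: [[-1.0, -0.022, 0.0], [-0.022, 1.0, -0.0], [-0.0, -0.0, -1.0]]
ft_force: [0.2, -0.3, 1.1]
grip_width: 0.0482
```

Request:
apply_moves(rows=[[0,0,0,0],[0,0,0,0],[0,0,0,0],[0,0,0,0],[0,0,0,0]], grip=0.6)

```text
time_s: 8.15
eef_pos: [0.4973, -0.0417, 0.0315]
tcp_rot: [[-1.0, -0.022, -0.0], [-0.022, 1.0, -0.0], [0.0, -0.0, -1.0]]
ft_force: [-0.7, -0.0, 0.8]
grip_width: 0.07
```

Request:
apply_moves(rows=[[0,0,-1,0],[0,0,-4,0],[0,0,-8,0],[0,-2,-12,0],[0,-5,-14,0],[0,-7,-14,0],[0,-7,-14,0],[0,-7,-14,0],[0,-7,-14,0]])

```text
time_s: 9.05
eef_pos: [0.4986, -0.1113, 0.1716]
tcp_rot: [[-1.0, -0.022, -0.0], [-0.022, 1.0, -0.0], [0.0, 0.0, -1.0]]
ft_force: [1.1, 1.3, -0.2]
grip_width: 0.0705
```

```bash
python3 - <<'E'
from h import *
s=read_state();print(s['eef_pos'],s['ft_force'],s['joint_positions'],s['time_s'])
p=camera_params('wrist');a,d=capture('wrist')
hsv=cv2.cvtColor(a,cv2.COLOR_RGB2HSV);m=cv2.inRange(hsv,(45,60,15),(90,255,255));m[320:]=0
cs=max(cv2.findContours(m,0,1)[0],key=cv2.contourArea)
q=onplane(p,cs[:,0,:],.0361);print('glass top',q.min(0),q.max(0),(q.min(0)+q.max(0))/2)
P=cloud(p,d)[cv2.erode(m,np.ones((9,9)))>0];A=np.c_[P[:,:2]-[.498,-.042],np.ones(len(P))];print('plane',np.linalg.lstsq(A,P[:,2],rcond=None)[0])
x,y,w,h=cv2.boundingRect(cs);print(x,y,w,h)
save('w4',cv2.resize(a[max(0,y-90):y+h+90,max(0,x-120):x+w+120],None,fx=2,fy=2))
E
```

```text
[ 0.4986216  -0.11131656  0.1715505 ] [ 1.08334912  1.30890751 -0.1973018 ] [ 1.65152032e-01  1.33990637e-01 -4.23837481e-01 -7.33996779e-05
 -1.01335275e+00 -1.71397898e+00] 9.05
glass top [ 0.47048188 -0.06801015  0.0361    ] [ 0.52044551 -0.01798578  0.0361    ] [ 0.4954637  -0.04299796  0.0361    ]
plane [-0.51275706 -0.44721796  0.03523841]
326 174 56 55
```

View pics/w4.png

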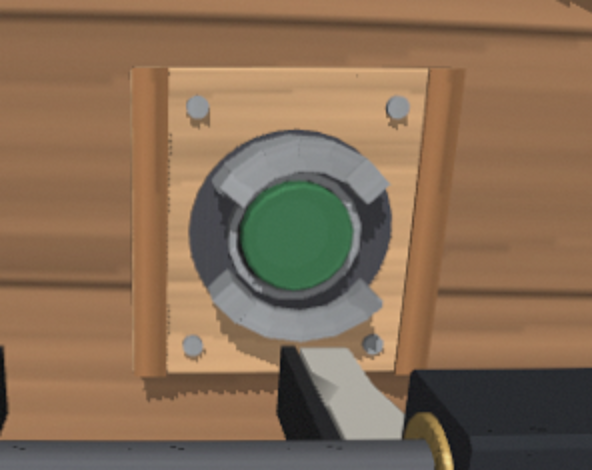

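Glass sits concentric inside the rim (crop ~(297,235)), fingers free. On to the ring.

```bash
python3 - <<'E'
from h import *
p=camera_params('wrist');a,d=capture('wrist')
P=cloud(p,d);q=P.reshape(-1,3);r=np.hypot(q[:,0]-.4975,q[:,1]+.042);k=q[(r<.02)&(q[:,2]>.02)&(q[:,2]<.06)]
k=k[abs(k[:,2]-np.median(k[:,2]))<.003];A=np.c_[k[:,:2]-[.498,-.042],np.ones(len(k))];print(len(k),np.linalg.lstsq(A,k[:,2],rcond=None)[0])
E
```

```text
1497 [-0.01041134  0.00045086  0.03659268]
```

Request:
apply_moves(rows=[[-0.3,4,-1,0],[-0.6,8.5,-2,0],[-0.9,13,-3,0],[-1.2,17.5,-4,0],[-1.5,22,-5,0],[-1.8,26.5,-6,0],[-2.1,31,-6,0],[-2.4,35.5,-6,0],[-2.6,39.5,-6,0],[-2.6,41.6,-6,0],[-2.6,41.6,-6,0],[-2.6,41.6,-6,0],[-2.6,41.6,-6,0],[-2.6,41.6,-6,0]], grip=1)

```text
time_s: 10.55
eef_pos: [0.5158, 0.3038, 0.2318]
tcp_rot: [[-1.0, -0.021, 0.0], [-0.021, 1.0, 0.0], [-0.0, 0.0, -1.0]]
ft_force: [0.1, -0.4, -0.4]
grip_width: 0.0877
```

```bash
python3 - <<'E'
from h import *
s=read_state();print(s['eef_pos'],s['joint_positions'],s['time_s'])
p=camera_params('wrist');a,d=capture('wrist');np.savez('w5',a=a,d=d)
np.save('T5',p['T'])
P=cloud(p,d)
q=P.reshape(-1,3);k=q[(np.hypot(q[:,0]-.515,q[:,1]-.305)<.06)&(q[:,2]>.024)&(q[:,2]<.04)]
print(len(k),k.min(0),k.max(0),(k.min(0)+k.max(0))/2,np.median(k[:,2]))
save('w5',cv2.resize(a[80:330,120:440],None,fx=2.4,fy=2.4))
E
```

```text
[0.51584362 0.30382631 0.23180575] [ 8.58429708e-01  2.30753969e-01 -1.55417897e-01  2.93844705e-05
 -1.18447716e+00 -2.40844766e+00] 10.55
648 [0.49733895 0.28572482 0.02401495] [0.54227574 0.33451065 0.03351598] [0.51980734 0.31011773 0.02876546] 0.030865767037276032
```

View pics/w5.png

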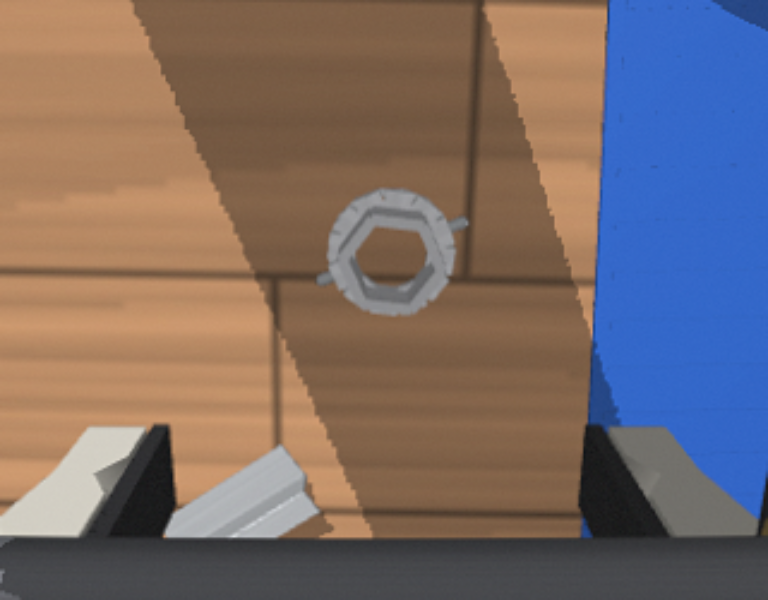

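Ring at crop (392,252) with pin tips at about (320,281) and (465,221); spacer at (245,500) stays 8 cm off.

```bash
python3 - <<'E'
from port import *
z=np.load('w5.npz');a,d=z['a'],z['d'];p=camera_params('wrist')
tips=np.array([[317,281],[468,221]])/2.4+[120,80]
t=onplane(p,tips,.003);print(t,t.mean(0),np.linalg.norm(t[1]-t[0]),np.degrees(np.arctan2(-(t[1]-t[0])[0],(t[1]-t[0])[1])))
q=cloud(p,d).reshape(-1,3);c=np.array([.518,.308])
k=q[(np.hypot(*(q[:,:2]-c).T)<.04)&(q[:,2]>.029)&(q[:,2]<.035)]
print(len(k),cv2.minEnclosingCircle((k[:,:2]*1000).astype(np.float32)),k[:,:2].mean(0))
h=cv2.convexHull((k[:,:2]*1000).astype(np.float32));M=cv2.moments(h);print(M['m10']/M['m00'],M['m01']/M['m00'],cv2.minAreaRect(h))
k=q[(np.hypot(*(q[:,:2]-c).T)<.045)&(q[:,2]>.006)&(q[:,2]<.035)]
print(cv2.minAreaRect((k[:,:2]*1000).astype(np.float32)))
# grey silhouette
hsv=cv2.cvtColor(a,cv2.COLOR_RGB2HSV);m=cv2.inRange(hsv,(0,0,60),(180,45,255));m[:140]=0;m[240:]=0;m[:,:230]=0;m[:,340:]=0
cs=max(cv2.findContours(m,0,1)[0],key=cv2.contourArea)[:,0,:];Q=onplane(p,cs,.006);print(cv2.minEnclosingCircle(cs.astype(np.float32)),cv2.minAreaRect((Q[:,:2]*1000).astype(np.float32)))
i=np.argsort(-np.hypot(*(Q[:,:2]-[.518,.308]).T))[:14];print(onplane(p,cs[i],.003).round(4))
E
```

```text
[[0.53554133 0.27555268 0.003     ]
 [0.50449434 0.34738793 0.003     ]] [0.52001784 0.3114703  0.003     ] 0.0782573919597959 23.37386453058096
581 ((520.2180786132812, 310.3271484375), 24.617647171020508) [0.519186   0.31048134]
519.9302074113174 310.5239307659758 ((519.6911010742188, 310.2854919433594), (47.956932067871094, 43.89126205444336), 23.748729705810547)
((519.45556640625, 310.3399658203125), (60.30358123779297, 59.576534271240234), 76.63695526123047)
((283.0, 184.0), 33.615570068359375) ((519.9141845703125, 310.7427978515625), (61.0189323425293, 61.79062271118164), 66.57982635498047)
[[0.5033 0.3462 0.003 ]
 [0.5044 0.3462 0.003 ]
 [0.5021 0.345  0.003 ]
 [0.5056 0.3463 0.003 ]
 [0.5022 0.3438 0.003 ]
 [0.5068 0.3452 0.003 ]
 [0.5022 0.3427 0.003 ]
 [0.5079 0.3441 0.003 ]
 [0.5034 0.3416 0.003 ]
 [0.5354 0.2755 0.003 ]
 [0.508  0.343  0.003 ]
 [0.5366 0.2766 0.003 ]
 [0.5342 0.2755 0.003 ]
 [0.5034 0.3405 0.003 ]]
```

Request:
apply_moves(rows=[[-0.41,0.67,0,-0.146],[-0.41,0.67,0,-0.292],[-0.41,0.67,0,-0.438],[-0.41,0.67,1,-0.584],[-0.41,0.67,2,-0.73],[-0.41,0.67,3,-0.876],[-0.41,0.67,4,-1.022],[-0.41,0.67,6,-1.168],[-0.41,0.67,8,-1.314],[-0.41,0.67,10,-1.46],[-0.41,0.67,12,-1.606],[-0.41,0.67,14,-1.752],[-0.41,0.67,16,-1.898],[-0.41,0.67,17,-2.044],[-0.41,0.67,17,-2.19],[-0.41,0.67,17,-2.336],[-0.41,0.67,17,-2.484],[-0.41,0.67,17,-2.484],[-0.41,0.67,17,-2.484],[-0.41,0.67,17,-2.484]])

```text
time_s: 12.6
eef_pos: [0.5199, 0.3114, 0.0617]
tcp_rot: [[0.802, -0.597, 0.0], [-0.597, -0.802, 0.0], [-0.0, -0.0, -1.0]]
ft_force: [-0.4, -0.4, -0.2]
grip_width: 0.0876
```

```bash
python3 - <<'E'
from port import *
s=read_state();print(s['eef_pos'],s['tcp_rot'],s['joint_positions'],s['time_s'])
p=camera_params('wrist');a,d=capture('wrist');save('w6',a)
q=cloud(p,d).reshape(-1,3);c=np.array([.52,.3105])
k=q[(np.hypot(*(q[:,:2]-c).T)<.035)&(q[:,2]>.028)&(q[:,2]<.035)]
h=cv2.convexHull((k[:,:2]*1000).astype(np.float32));M=cv2.moments(h);print(len(k),M['m10']/M['m00'],M['m01']/M['m00'],cv2.minAreaRect(h))
E
```

```text
[0.51988979 0.31137487 0.06174379] [[ 8.02289489e-01 -5.96935126e-01  1.77384531e-04]
 [-5.96935152e-01 -8.02289453e-01  2.40594074e-04]
 [-1.30531531e-06 -2.98913159e-04 -9.99999955e-01]] [ 8.61651596e-01  3.98169169e-01 -3.44607505e-01 -2.99442878e-05
 -8.27721551e-01  6.94894582e-02] 12.6
1971 520.0846606924509 310.48331124318105 ((520.0066528320312, 310.46380615234375), (44.04549026489258, 50.122188568115234), 53.39515686035156)
```

Request:
apply_moves(rows=[[0.07,0,2,0],[0.07,0,3.5,0],[0.07,0,4.1,0],[0.07,0,4.3,0],[0.07,0,4.3,0]])

```text
time_s: 13.15
eef_pos: [0.5205, 0.3113, 0.0187]
tcp_rot: [[0.804, -0.594, 0.0], [-0.594, -0.804, -0.0], [0.0, -0.0, -1.0]]
ft_force: [-0.7, 1.0, 0.1]
grip_width: 0.0876
```

Request:
apply_moves(rows=[[0,0,0,0],[0,0,0,0],[0,0,0,0],[0,0,0,0],[0,0,0,0],[0,0,0,0]], grip=-1)

```text
time_s: 13.75
eef_pos: [0.5203, 0.3112, 0.0186]
tcp_rot: [[0.805, -0.594, 0.0], [-0.594, -0.805, 0.0], [0.0, -0.0, -1.0]]
ft_force: [0.8, -0.1, 1.2]
grip_width: 0.0451
```

Request:
apply_moves(rows=[[0,0,-2,0],[0,0,-6,0],[0,0,-10,0],[0,0,-13,0],[0,0,-13,0],[0,0,-13,0],[0,0,-13,0]])

```text
time_s: 14.45
eef_pos: [0.5196, 0.3106, 0.1473]
tcp_rot: [[0.804, -0.594, -0.002], [-0.594, -0.804, -0.001], [-0.001, 0.002, -1.0]]
ft_force: [0.2, -0.3, -1.5]
grip_width: 0.0435
```

```bash
python3 - <<'E'
from port import *
s=read_state();R=s['tcp_rot'];print(s['eef_pos'],R,s['ft_force'],s['grip_width'],s['joint_positions'],s['time_s'])
p=camera_params('wrist');a,d=capture('wrist');save('w7',a)
L=(cloud(p,d).reshape(-1,3)-s['eef_pos'])@R
k=L[(np.hypot(L[:,0],L[:,1])<.035)&(L[:,2]<-.009)&(L[:,2]>-.018)]
h=cv2.convexHull((k[:,:2]*1000).astype(np.float32));M=cv2.moments(h);print(len(k),np.median(k[:,2]),k.min(0),k.max(0),M['m10']/M['m00'],M['m01']/M['m00'],cv2.minAreaRect(h))
E
```

```text
[0.51960202 0.310625   0.1473498 ] [[ 8.04426241e-01 -5.94050378e-01 -1.60368786e-03]
 [-5.94052240e-01 -8.04425622e-01 -1.16339078e-03]
 [-5.98934874e-04  1.88853644e-03 -9.99998037e-01]] [ 0.19669702 -0.33822021 -1.54422918] 0.04346803575302496 [ 8.60894404e-01  3.08120649e-01 -2.52724939e-01 -5.40235358e-04
 -1.01187837e+00  7.41023127e-02] 14.45
2648 -0.012045046891930197 [-0.01131493 -0.03343214 -0.01799832] [ 0.02528626  0.03339598 -0.00900138] 5.234687741973499 0.32478337643742067 ((7.036898612976074, -0.04122161865234375), (36.488616943359375, 66.82610321044922), 0.41731876134872437)
```

View pics/w7.png

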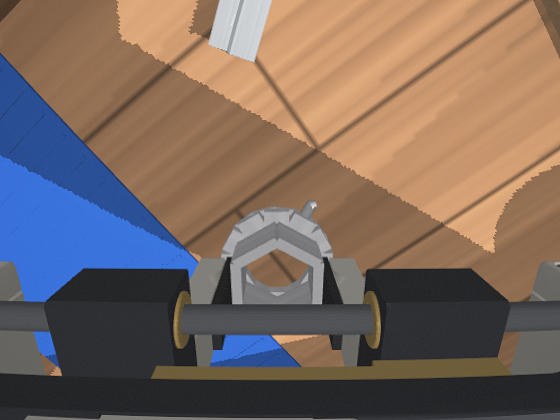

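Ring is gripped square (hex vertex up at (277,222), pin at (311,207), centred). Carry to the cell.

Request:
apply_moves(rows=[[2.4,3.7,0,0.1],[4.8,7.4,0,0.2],[7.2,11.1,0,0.3],[9.6,14.8,0,0.386],[12,18.5,0,0.386],[14.4,22.2,0,0.386],[16.8,25.9,0,0.386],[18.4,28.5,0,0.386],[19.17,29.66,0,0.386],[19.17,29.66,2,0.386],[19.17,29.66,5,0.386],[19.17,29.66,6.5,0.386],[19.17,29.66,6.5,0.386],[19.17,29.66,6.5,0.386],[19.17,29.66,6.5,0.386],[19.17,29.66,6.5,0.386]])

```text
time_s: 16.1
eef_pos: [0.4991, -0.041, 0.0845]
tcp_rot: [[0.522, -0.853, 0.002], [-0.853, -0.522, 0.0], [0.001, -0.002, -1.0]]
ft_force: [-0.3, -0.4, -0.9]
grip_width: 0.0438
```

```bash
python3 - <<'E'
from port import *
s=read_state();R=s['tcp_rot'];print(s['eef_pos'],R,s['ft_force'],s['grip_width'],s['joint_positions'],s['time_s'])
p=camera_params('wrist');a,d=capture('wrist');save('w8',a)
E
```

```text
[ 0.49913973 -0.04095356  0.0844708 ] [[ 5.22138325e-01 -8.52859195e-01  1.66231423e-03]
 [-8.52860654e-01 -5.22138432e-01  4.03410617e-04]
 [ 5.23905690e-04 -1.62835854e-03 -9.99998537e-01]] [-0.25105718 -0.37222231 -0.87975315] 0.043764377514464846 [ 3.11251128e-01  2.17902134e-01 -5.54981858e-01  1.74975467e-04
 -7.96206354e-01  2.37983377e-01] 16.1
```

View pics/w8.png

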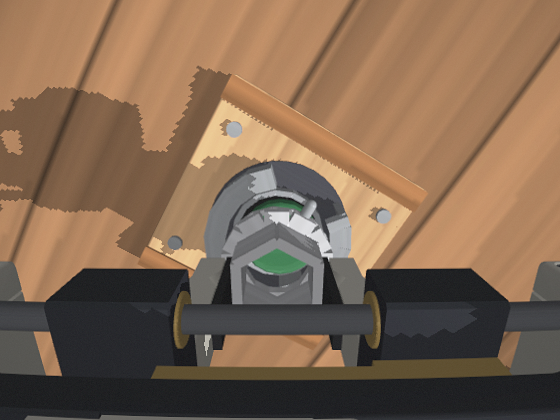

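Ring hangs over the glass with its pin (308,208) above the gap between the ramp ends (275,180) and (340,225). Lower.

Request:
apply_moves(rows=[[0,0.11,1,0],[0,0.11,1.8,0],[0,0.11,2.3,0],[0,0.11,2.55,0],[0,0.11,2.65,0],[0,0.11,2.65,0],[0,0.11,2.65,0]])

```text
time_s: 16.85
eef_pos: [0.4976, -0.0418, 0.0572]
tcp_rot: [[0.522, -0.853, 0.0], [-0.853, -0.522, 0.0], [0.0, -0.0, -1.0]]
ft_force: [0.4, 0.4, -1.4]
grip_width: 0.0436
```

Request:
apply_moves(rows=[[0,0,0.05,0],[0,0,0.1,0],[0,0,0.15,0],[0,0,0.2,0],[0,0,0.25,0],[0,0,0.25,0]])

```text
time_s: 17.45
eef_pos: [0.4974, -0.0419, 0.0545]
tcp_rot: [[0.522, -0.853, -0.0], [-0.853, -0.522, 0.0], [-0.0, 0.0, -1.0]]
ft_force: [-0.4, 0.6, -0.6]
grip_width: 0.0439
```

Request:
apply_moves(rows=[[0,0,0.05,0],[0,0,0.1,0],[0,0,0.15,0],[0,0,0.15,0],[0,0,0.15,0]])

```text
time_s: 17.95
eef_pos: [0.4978, -0.0417, 0.0532]
tcp_rot: [[0.522, -0.853, 0.0], [-0.853, -0.522, 0.0], [0.0, -0.001, -1.0]]
ft_force: [0.4, 1.5, 0.8]
grip_width: 0.0439
```

Request:
apply_moves(rows=[[0,0,0.05,0],[0,0,0.05,0],[0,0,0.05,0]])

```text
time_s: 18.25
eef_pos: [0.4977, -0.0418, 0.0526]
tcp_rot: [[0.522, -0.853, 0.0], [-0.853, -0.522, 0.0], [0.0, -0.0, -1.0]]
ft_force: [0.7, 1.8, 1.4]
grip_width: 0.0437
```

Request:
apply_moves(rows=[[0,0,0.05,0],[0,0,0.05,0],[0,0,0.05,0]])

```text
time_s: 18.55
eef_pos: [0.4977, -0.0418, 0.0521]
tcp_rot: [[0.522, -0.853, 0.0], [-0.853, -0.522, 0.0], [0.0, -0.0, -1.0]]
ft_force: [0.7, 0.9, 0.4]
grip_width: 0.0439
```

Request:
apply_moves(rows=[[0,0,0.03,0],[0,0,0.05,0],[0,0,0.05,0],[0,0,0.05,0]])

```text
time_s: 18.95
eef_pos: [0.4977, -0.0418, 0.0516]
tcp_rot: [[0.522, -0.853, 0.0], [-0.853, -0.522, 0.0], [0.0, -0.0, -1.0]]
ft_force: [0.4, 1.1, 0.6]
grip_width: 0.0439
```

Request:
apply_moves(rows=[[0,0,0.03,0],[0,0,0.05,0],[0,0,0.05,0],[0,0,0.05,0]])

```text
time_s: 19.35
eef_pos: [0.4977, -0.0418, 0.0511]
tcp_rot: [[0.522, -0.853, 0.0], [-0.853, -0.522, 0.0], [0.0, -0.0, -1.0]]
ft_force: [2.9, 1.4, 2.1]
grip_width: 0.0435
```

Request:
apply_moves(rows=[[0,0,0.02,0],[0,0,0.03,0],[0,0,0.03,0],[0,0,0.03,0]])

```text
time_s: 19.75
eef_pos: [0.4976, -0.0418, 0.0508]
tcp_rot: [[0.522, -0.853, 0.0], [-0.853, -0.522, 0.0], [0.0, -0.0, -1.0]]
ft_force: [2.3, 1.6, 2.0]
grip_width: 0.0434
```

Request:
apply_moves(rows=[[0,0,0.03,0],[0,0,0.03,0],[0,0,0.03,0],[0,0,0.03,0]])

```text
time_s: 20.15
eef_pos: [0.4976, -0.0418, 0.0506]
tcp_rot: [[0.522, -0.853, 0.0], [-0.853, -0.522, 0.0], [0.0, -0.0, -1.0]]
ft_force: [2.2, 1.4, 3.9]
grip_width: 0.0438
```

Request:
apply_moves(rows=[[0,0,0.03,0],[0,0,0.03,0],[0,0,0.03,0],[0,0,0.03,0]])

```text
time_s: 20.55
eef_pos: [0.4977, -0.0418, 0.0504]
tcp_rot: [[0.522, -0.853, 0.0], [-0.853, -0.522, -0.0], [0.0, -0.0, -1.0]]
ft_force: [1.1, 1.9, 8.0]
grip_width: 0.0437
```

Request:
apply_moves(rows=[[0,0,0.03,0],[0,0,0.03,0],[0,0,0.03,0],[0,0,0.03,0]])

```text
time_s: 20.95
eef_pos: [0.4977, -0.0419, 0.0503]
tcp_rot: [[0.522, -0.853, 0.0], [-0.853, -0.522, -0.0], [0.0, -0.0, -1.0]]
ft_force: [1.8, 2.0, 8.9]
grip_width: 0.0438
```

Firm gasket felt at TCP z≈50.7 mm; push now 8.9 N + 1.6 N weight ≈ 10.5 N. Turn at this height.

Request:
apply_moves(rows=[[0,0,0,0.08],[0,0,0,0.16],[0,0,0,0.24],[0,0,0,0.32],[0,0,0,0.4],[0,0,0,0.48],[0,0,0,0.56],[0,0,0,0.64],[0,0,0,0.7],[0,0,0,0.7],[0,0,0,0.7]])

```text
time_s: 22.05
eef_pos: [0.4975, -0.0421, 0.0503]
tcp_rot: [[-0.15, -0.989, 0.0], [-0.989, 0.15, -0.0], [0.0, -0.0, -1.0]]
ft_force: [1.5, 0.7, 8.6]
grip_width: 0.0433
```

Request:
apply_moves(rows=[[0,0,0,0.06],[0,0,0,0.12],[0,0,0,0.18],[0,0,0,0.24],[0,0,0,0.28],[0,0,0,0.28],[0,0,0,0.28]])

```text
time_s: 22.75
eef_pos: [0.4975, -0.0422, 0.0502]
tcp_rot: [[-0.418, -0.909, 0.0], [-0.909, 0.418, -0.0], [0.0, -0.0, -1.0]]
ft_force: [0.9, -0.7, 7.5]
grip_width: 0.0437
```

Request:
apply_moves(rows=[[0,0,0,0.05],[0,0,0,0.1],[0,0,0,0.14],[0,0,0,0.14],[0,0,0,0.14]])

```text
time_s: 23.25
eef_pos: [0.4976, -0.0422, 0.0503]
tcp_rot: [[-0.54, -0.841, 0.0], [-0.841, 0.54, -0.0], [0.0, -0.0, -1.0]]
ft_force: [1.2, 0.1, 7.8]
grip_width: 0.0437
```

Request:
apply_moves(rows=[[0,0,0,0.035],[0,0,0,0.07],[0,0,0,0.07],[0,0,0,0.07]])

```text
time_s: 23.65
eef_pos: [0.4976, -0.0421, 0.0503]
tcp_rot: [[-0.598, -0.801, 0.0], [-0.801, 0.598, -0.0], [0.0, -0.0, -1.0]]
ft_force: [1.1, 0.5, 8.1]
grip_width: 0.0436
```

Request:
apply_moves(rows=[[0,0,0,0.035],[0,0,0,0.07],[0,0,0,0.07],[0,0,0,0.07]])

```text
time_s: 24.05
eef_pos: [0.4976, -0.0421, 0.0503]
tcp_rot: [[-0.653, -0.758, 0.0], [-0.758, 0.653, -0.0], [-0.0, -0.0, -1.0]]
ft_force: [1.0, 0.9, 7.9]
grip_width: 0.0435
```

Request:
apply_moves(rows=[[0,0,0,0.03],[0,0,0,0.05],[0,0,0,0.05],[0,0,0,0.05]])

```text
time_s: 24.45
eef_pos: [0.4976, -0.042, 0.0502]
tcp_rot: [[-0.69, -0.724, 0.0], [-0.724, 0.69, -0.0], [0.0, -0.0, -1.0]]
ft_force: [1.1, 0.2, 6.9]
grip_width: 0.0435
```

Request:
apply_moves(rows=[[0,0,0,0.03],[0,0,0,0.05],[0,0,0,0.05],[0,0,0,0.05]])

```text
time_s: 24.85
eef_pos: [0.4976, -0.0419, 0.0501]
tcp_rot: [[-0.725, -0.689, 0.0], [-0.689, 0.725, -0.0], [-0.0, -0.0, -1.0]]
ft_force: [1.7, 0.8, 6.7]
grip_width: 0.0439
```

Request:
apply_moves(rows=[[0,0,0,0.02],[0,0,0,0.035],[0,0,0,0.035],[0,0,0,0.035]])

```text
time_s: 25.25
eef_pos: [0.4976, -0.0419, 0.05]
tcp_rot: [[-0.748, -0.663, 0.0], [-0.663, 0.748, -0.0], [-0.0, -0.0, -1.0]]
ft_force: [1.9, 1.4, 5.0]
grip_width: 0.0435
```

Request:
apply_moves(rows=[[0,0,0,0.02],[0,0,0,0.035],[0,0,0,0.035],[0,0,0,0.035]])

```text
time_s: 25.65
eef_pos: [0.4975, -0.0418, 0.0498]
tcp_rot: [[-0.771, -0.637, 0.0], [-0.637, 0.771, 0.0], [-0.0, -0.0, -1.0]]
ft_force: [1.8, 1.0, 4.0]
grip_width: 0.0437
```

Push is dropping (7.9→4.0 N) and z sinking: ramps have taken over. Verify by easing the push off and watching z at full precision.

```bash
python3 -c "
from rig import *
s=read_state();print(s['eef_pos'],s['ft_force'],s['wrist_torque'],s['joint_positions'][5])"
```

```text
[ 0.49754529 -0.0418227   0.0498286 ] [1.77176183 1.04791925 3.96570273] [ 0.85348678 -0.82677325  0.31403731] -1.1912055299121243
```

Request:
apply_moves(rows=[[0,0,-0.01,0],[0,0,-0.02,0],[0,0,-0.02,0],[0,0,-0.02,0],[0,0,-0.02,0]])

```text
time_s: 26.15
eef_pos: [0.4975, -0.0418, 0.0499]
tcp_rot: [[-0.771, -0.636, 0.0], [-0.636, 0.771, 0.0], [-0.0, 0.0, -1.0]]
ft_force: [3.9, 1.5, -1.2]
grip_width: 0.0439
```

```bash
python3 -c "
from rig import *
s=read_state();print(s['eef_pos'],s['ft_force'],s['wrist_torque'])"
```

```text
[ 0.49754404 -0.04182256  0.04991933] [ 3.91673509  1.51729345 -1.16783966] [ 0.70724886 -1.50916623  0.40534255]
```

Request:
apply_moves(rows=[[0,0,0,-0.02],[0,0,0,-0.035],[0,0,0,-0.035],[0,0,0,-0.035]])

```text
time_s: 26.55
eef_pos: [0.4975, -0.0419, 0.0501]
tcp_rot: [[-0.749, -0.663, -0.0], [-0.663, 0.749, -0.0], [0.0, -0.0, -1.0]]
ft_force: [4.6, 1.7, -0.3]
grip_width: 0.0435
```

```bash
cat > st.py <<'E'
from rig import *
import numpy as np
s=read_state();R=s['tcp_rot'];print('z',s['eef_pos'].round(5),'F',s['ft_force'].round(2),'M',s['wrist_torque'].round(2),'ang',121.5-np.degrees(np.arctan2(-R[0,1],R[1,1])))
E
python3 st.py
```

```text
z [ 0.49747 -0.0419   0.05006] F [ 4.59  1.66 -0.32] M [ 0.56 -1.47  0.  ] ang 79.97125453799464
```

Request:
apply_moves(rows=[[0,0,0,-0.02],[0,0,0,-0.035],[0,0,0,-0.035],[0,0,0,-0.035]])

```text
time_s: 26.95
eef_pos: [0.4974, -0.0419, 0.0502]
tcp_rot: [[-0.725, -0.689, -0.0], [-0.689, 0.725, -0.0], [0.0, -0.0, -1.0]]
ft_force: [3.9, 1.1, 2.3]
grip_width: 0.0434
```

```bash
python3 st.py
```

```text
z [ 0.49745 -0.04192  0.05016] F [3.92 1.13 2.25] M [ 0.24 -1.06  0.06] ang 77.94845019669677
```

Request:
apply_moves(rows=[[0,0,0,-0.026],[0,0,0,-0.026],[0,0,0,-0.026]])

```text
time_s: 27.25
eef_pos: [0.4975, -0.0419, 0.0502]
tcp_rot: [[-0.707, -0.708, 0.0], [-0.708, 0.707, -0.0], [0.0, -0.0, -1.0]]
ft_force: [1.9, 0.1, 4.8]
grip_width: 0.0435
```

```bash
python3 st.py
```

```text
z [ 0.49748 -0.04191  0.05022] F [1.91 0.07 4.84] M [ 0.25 -0.79  0.09] ang 76.45283869659005
```

Request:
apply_moves(rows=[[0,0,-0.01,0],[0,0,-0.015,0],[0,0,-0.015,0],[0,0,-0.015,0]])

```text
time_s: 27.65
eef_pos: [0.4975, -0.0419, 0.0502]
tcp_rot: [[-0.707, -0.707, -0.0], [-0.707, 0.707, -0.0], [0.0, 0.0, -1.0]]
ft_force: [2.4, -0.2, 3.8]
grip_width: 0.0435
```

```bash
python3 st.py
```

```text
z [ 0.49747 -0.0419   0.05021] F [ 2.44 -0.16  3.76] M [ 0.07 -0.87  0.12] ang 76.47334688962707
```

Request:
apply_moves(rows=[[0,0,-0.01,0],[0,0,-0.02,0],[0,0,-0.02,0],[0,0,-0.02,0]])

```text
time_s: 28.05
eef_pos: [0.4975, -0.0419, 0.0503]
tcp_rot: [[-0.707, -0.707, -0.0], [-0.707, 0.707, -0.0], [0.0, 0.0, -1.0]]
ft_force: [3.8, -0.3, 1.8]
grip_width: 0.0435
```

```bash
python3 st.py
```

```text
z [ 0.49746 -0.04191  0.05029] F [ 3.77 -0.27  1.83] M [-0.29 -1.23  0.19] ang 76.48096140595881
```

Request:
apply_moves(rows=[[0,0,0,0],[0,0,0,0],[0,0,0,0],[0,0,0,0],[0,0,0,0]], grip=0.5)

```text
time_s: 28.55
eef_pos: [0.4972, -0.0419, 0.0503]
tcp_rot: [[-0.707, -0.707, -0.001], [-0.707, 0.707, -0.0], [0.0, 0.0, -1.0]]
ft_force: [-0.5, -0.3, 0.4]
grip_width: 0.0653
```

Request:
apply_moves(rows=[[0,0,-1,0],[0,0,-4,0],[0,0,-8,0],[0,0,-12,0],[0,0,-14,0],[0,0,-14,0],[0,0,-14,0],[0,0,-14,0]])

```text
time_s: 29.35
eef_pos: [0.4968, -0.042, 0.1898]
tcp_rot: [[-0.707, -0.707, -0.001], [-0.707, 0.707, -0.0], [0.001, 0.001, -1.0]]
ft_force: [-0.9, -0.4, -0.3]
grip_width: 0.0654
```

```bash
python3 st.py; python3 - <<'E'
from port import *
s=read_state();R=s['tcp_rot']
p=camera_params('wrist');a,d=capture('wrist');save('w9',cv2.resize(a[60:330,130:430],None,fx=2.2,fy=2.2))
q=cloud(p,d).reshape(-1,3);k=q[(np.hypot(q[:,0]-.498,q[:,1]+.042)<.032)&(q[:,2]>.056)&(q[:,2]<.07)]
k=k[abs(k[:,2]-np.median(k[:,2]))<.0025]
h=cv2.convexHull((k[:,:2]*1000).astype(np.float32));M=cv2.moments(h)
print(len(k),'top z',np.median(k[:,2]),M['m10']/M['m00'],M['m01']/M['m00'],cv2.minAreaRect(h),np.linalg.lstsq(np.c_[k[:,:2]-k[:,:2].mean(0),np.ones(len(k))],k[:,2],rcond=None)[0])
E
```

```text
z [ 0.49678 -0.04196  0.18978] F [-0.92 -0.4  -0.26] M [ 0.05 -0.01  0.02] ang 76.48737473527115
916 top z 0.062461739875400435 496.35554675808936 -42.591146866518926 ((496.453369140625, -42.500648498535156), (43.60672378540039, 48.51740264892578), 14.827519416809082) [-0.00500317 -0.00408514  0.06238327]
```

View pics/w9.png

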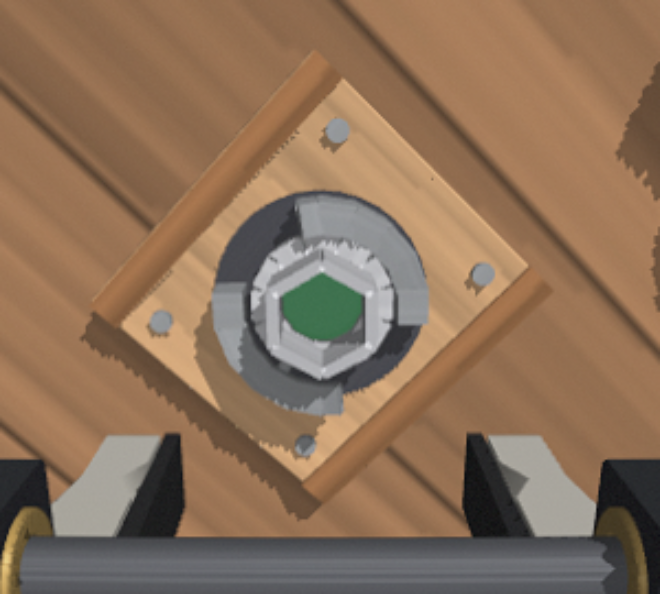

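Ring level (slope ≤0.006), hex at the commanded angle, pins under the ramps, fingers clear. Handing in.

```bash
python3 -c "
from rig import *
print(hand_in())"
```

```text
the job is handed in; nothing more can be done
None
```

The glass is in its cell and the ring is set over it and tightened. I handed the job in at about 29 s, inside the 72 s limit, with the arm raised clear of everything. No verdict came back.

- **Glass:** I lowered it until I felt the lip at the expected height and released it. A view afterwards showed it inside the rim and level to about 0.01 rad.
- **Ring:** I put it over the glass with its pins in the gaps and pressed until I felt the firm gasket, about 2.5 mm below the lip. The glass then carried about 10.5 N, counting the weight of the parts. I turned clockwise at that height.
- **Tightness:** The push began to drop at about 73–78°. I went on to 82°, judged that too tight, and backed off to 76.5° before letting go.
- **Last checks:** The ring was level (slope at most 0.006), within about 2 mm of the cell axis, and at the commanded angle. When I eased off the push before letting go, the ring's height changed by less than 0.1 mm, so the ramps were holding it.
- **What disagreed:** I could not measure the final clamping force directly. The height readings suggest about 11–13 N, while the ramp angles suggest up to about 17 N. Both are inside 5–20 N, but the higher figure would be tighter than the 10–12 N called snug. At 82° the estimates ran from 13 to 25 N, so the glass may have been strained briefly, but I estimate it stayed below the 32 N cracking limit.
- **Other objects:** I saw no contact with the bystanders, but I did not measure their positions again at the end.

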